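Riddle the finishing stones

ROBOT

A 6-joint arm with a two-finger parallel gripper is mounted at the origin on a cart in front of the work surface, level with it; the furniture and walls round the work are solid. World frame = base frame: x ahead of the robot, y to its left, z up, the work surface at z = 0. Lengths are in m, angles in degrees, forces in N, time in s.
With the tool pointing down it reaches from about 0.25 to 0.725 m from the base axis. Payload 9.7 kg.
Tool frame: the origin (TCP) lies midway between the tips of the shut fingers; the grasp point (between the pads) lies 19 mm behind it (bot.pinch_z is the distance from the TCP to the grasp point, in m); z points along the fingers, y is the line along which they close (so a half turn about z gives the same grasp; the last joint's range is limited). The gripper opens to 85 mm and grips with 20 to 120 N. Pads are 22 mm wide; open, the fingers measure 114 mm over their backs; the gripper's body (76 mm by 85 mm) begins 54 mm behind the grasp point. The pads swing forward as they close: fully open they stand 13 mm farther back than shut.
Start: joints at [73.339, 4.979, 10.078, 95.1, 0, 90], TCP at [0.158, 0.527, 0.205] pointing down, gripper open.
Joint ranges: [-179.16, 179.16], [-48.56, 103.87], [-65.8, 70.77], [-126.05, 130.52], [-82.76, 87.17], [-180, 180]. Speed limits (degrees/s): [127.2, 127.2, 147.25, 180, 180, 180].

INTERFACE

Orientations are given as [roll, pitch, yaw] about the fixed x, y, z axes, in that order (R = Rz(yaw) Ry(pitch) Rx(roll)).
In Python, from workcell import sensors, camera, ticket, bot gives the robot as it stands.
- The arm moves only by the shell command python3 -m handwheel 'ROWS' [FORCE]. ROWS is a JSON object of lists of equal length, an entry for each row: "gripper": the opening, from -1 (shut) to 1 (fully open); "slide": the shift along the tool's x, y, z in mm, a list of three; "yaw": the turn about the tool's z in rad. A call has 1 to 8 rows; each row shifts and turns the commanded pose from where the row before left it, along the tool's axes as they then stand; what a row does not reach is not made up. A row lasts 1/12 s, in which the tool goes at most 41.7 mm and 7.16 degrees, less where a joint would pass 70% of its speed; a pose out of reach is approached as far as the arm can. A call is refused whole if a number of a shift passes 41.7 or a number of a turn 0.125, either way. A call with a gripper value outside its range is refused whole. The fingers move at their own pace and stop on an object; FORCE is the grip in N (left out, the last holds). Time passes only in rows, so rows that do not move let the fingers close. It gives the time, the measured TCP pose, the force, the opening and the grip force at its end, in the units of the state.
- sensors.get_obs(): the state, without advancing time (a new reading comes with each control period).
- camera(name): name is "side" or "top" or "wrist"; returns a dict with "img" (420x560x3 uint8, red, green, blue), "fx", "fy", "cx", "cy" (pixels), "R" (3x3) and "t" (3): a world point X has camera coordinates R X + t. Camera axes: x right, y down, z forward; pixel columns grow to the right and rows downward; lengths in m; the calibration is good to about 2 mm. The wrist camera is an equidistant fisheye: a pixel r from the principal point sees the ray r / f radians off the axis. A picture is of the moment at which its call begins. There is no depth.
- ticket.job_done(): hands the job in; it is judged then, once.
The state is a dict: "time": time; "q": joint angles; "qd": joint speeds; "joint_efforts": joint torques, N m; "ee_pos": TCP position; "tcp_rot": TCP orientation; "wrist_force": force on the tool from outside, world axes, zero at the start; "torque": the same for the moment, N m; "opening": finger opening in m; "grasp_force": force on a finger pad.
Only numpy, scipy, OpenCV 4.12 (cv2) and the standard library are available. Lean on these libraries where they do the work, as an engineer would, in place of code of your own. Each camera call takes 0.05 s, during which the arm holds its last target. There are 200 camera calls.

TASK

Small worn stones jam in the clasps of denture frames, so grade this batch: take the wooden pestle and stir the ceramic finishing stones about in the round sieve until all four small worn ones have dropped through the holes into the pan, with the five big ones still lying in the sieve. Then stand the pestle upright on the bench beside the sieve and let go. Never touch the stones with the fingers, and leave the mallet and the two dental casts where they are.

Things in the scene. Friction and masses are not known exactly. Their poses are not given: they have to be found in the camera images.
- sieve: round laboratory sieve of bright steel nested on its pan, fixed to the bench, 158 mm over the rolled rim. Origin: centre of the underside, z up; it stands on the 3 mm rubber mat. Inside radius of the wall 73 mm. Rim (with bead) 95 mm above the origin, upper face of the perforated plate 45 mm.. The pan is 38 mm deep under the plate.
- sieve_plate (a point): centre of the plate's upper face, axes as the sieve's. The flat plate is 4 mm thick with fifteen round 19 mm holes straight through to the pan: ten centred on a circle of radius 62.5 mm at 0, 36, 72 ... 324 degrees from the x axis, five on a circle of radius 30 mm at 0, 72, 144, 216 and 288 degrees.
- pestle: turned light-wood pestle with a dark rubber sleeve round its handle, standing upright on its flat foot on the bench, left of the sieve, 129 mm tall, 0.09 to 0.15 kg. Origin: centre of the foot's underside, z along the pestle. Foot: 28 mm diameter (wider than the holes), 24 mm high, narrowing to an 18 mm neck; sleeve 22.5 mm diameter, 71 to 113 mm above the foot; rounded top.
- pestle_grip (a point): point on the pestle's axis in the middle of its rubber sleeve, 92 mm above the underside of the foot. Take it here from above and grip firmly (about 100 N): a loosely held pestle swings aside when the stones push back with 5 to 15 N.
- big_1: full-size ceramic finishing stone: rounded triangular prism, 25 mm across, 21.5 mm thick, off-white, 20 g, slippery (friction 0.25); it cannot pass the holes. Origin at its centre. Lies on the plate in the sieve (origin 11 mm above the plate); one of five.
- big_2: full-size ceramic finishing stone: rounded triangular prism, 25 mm across, 21.5 mm thick, off-white, 20 g, slippery (friction 0.25); it cannot pass the holes. Origin at its centre. Lies on the plate in the sieve (origin 11 mm above the plate); one of five.
- big_3: full-size ceramic finishing stone: rounded triangular prism, 25 mm across, 21.5 mm thick, off-white, 20 g, slippery (friction 0.25); it cannot pass the holes. Origin at its centre. Lies on the plate in the sieve (origin 11 mm above the plate); one of five.
- big_4: full-size ceramic finishing stone: rounded triangular prism, 25 mm across, 21.5 mm thick, off-white, 20 g, slippery (friction 0.25); it cannot pass the holes. Origin at its centre. Lies on the plate in the sieve (origin 11 mm above the plate); one of five.
- big_5: full-size ceramic finishing stone: rounded triangular prism, 25 mm across, 21.5 mm thick, off-white, 20 g, slippery (friction 0.25); it cannot pass the holes. Origin at its centre. Lies on the plate in the sieve (origin 11 mm above the plate); one of five.
- small_1: small worn ceramic stone: rounded triangular prism, 12 mm across, 9 mm thick, off-white, 10 g, slippery (friction 0.25); drops through a hole once its middle is pushed over it. Origin at its centre. Lies on the plate between the holes at first (origin 4.5 mm above the plate); one of four. After it has dropped its origin is about 8 mm above the sieve's underside.
- small_2: small worn ceramic stone: rounded triangular prism, 12 mm across, 9 mm thick, off-white, 10 g, slippery (friction 0.25); drops through a hole once its middle is pushed over it. Origin at its centre. Lies on the plate between the holes at first (origin 4.5 mm above the plate); one of four. After it has dropped its origin is about 8 mm above the sieve's underside.
- small_3: small worn ceramic stone: rounded triangular prism, 12 mm across, 9 mm thick, off-white, 10 g, slippery (friction 0.25); drops through a hole once its middle is pushed over it. Origin at its centre. Lies on the plate between the holes at first (origin 4.5 mm above the plate); one of four. After it has dropped its origin is about 8 mm above the sieve's underside.
- small_4: small worn ceramic stone: rounded triangular prism, 12 mm across, 9 mm thick, off-white, 10 g, slippery (friction 0.25); drops through a hole once its middle is pushed over it. Origin at its centre. Lies on the plate between the holes at first (origin 4.5 mm above the plate); one of four. After it has dropped its origin is about 8 mm above the sieve's underside.
- mallet: wooden mallet lying on the bench right of the sieve, 162 x 247 x 37 mm, a bystander; origin at the middle of its underside.
- cast_1: white dental cast lying on the bench behind the sieve, to its left, 68 x 66 x 29 mm, a bystander; origin at the middle of its underside.
- cast_2: cream dental cast lying on the bench behind the pestle, 61 x 65 x 29 mm, a bystander; origin at the middle of its underside.
Things that resemble listed ones, but are neither listed nor needed, are in the scene too. Of the things that look like the pestle, the middle-sized one is meant.

How it is judged (in metres and radians):
On the way, in this order (a step that is already met when the one before it is completed fails the run):
1. the pestle's foot is down among the stones in the sieve, less than 20 mm above the plate (horizontal distance between pestle and sieve below 0.07 m and z of pestle in the frame of sieve between 0.035 and 0.065 m), for 0.2 s.
2. all four small stones have dropped through into the pan (z of each of small_1, small_2, small_3, small_4 in the frame of sieve below 0.034 m and horizontal distance between each of small_1, small_2, small_3, small_4 and sieve below 0.076 m), for 0.2 s.
At the end, for the whole second after the job is handed in: The four small stones lie in the pan (centres under 34 mm above the sieve's underside); the five big ones lie on the plate, below the rim; the pestle rests released on the bench, leaning under 0.12 rad, foot within 8 mm of the bench top, over 95 mm from the sieve axis (all of step 2 and z of big_1 in the frame of sieve between 0.045 and 0.092 m and horizontal distance between each of big_1, big_2, big_3, big_4, big_5 and sieve below 0.074 m and z of big_2 in the frame of sieve between 0.045 and 0.092 m and z of big_3 in the frame of sieve between 0.045 and 0.092 m and z of big_4 in the frame of sieve between 0.045 and 0.092 m and z of big_5 in the frame of sieve between 0.045 and 0.092 m and linear speed of pestle below 0.02 m/s and angle between pestle's own z axis and vertical below 0.12 rad and height (world z) of pestle between -0.008 and 0.008 m and horizontal distance between pestle and sieve above 0.095 m); the robot touches nothing.
It fails at once if the fingers touch a stone (contact force between the fingers and big_1 above 0.5 N or contact force between the fingers and big_2 above 0.5 N or contact force between the fingers and big_3 above 0.5 N or contact force between the fingers and big_4 above 0.5 N or contact force between the fingers and big_5 above 0.5 N or contact force between the fingers and small_1 above 0.5 N or contact force between the fingers and small_2 above 0.5 N or contact force between the fingers and small_3 above 0.5 N or contact force between the fingers and small_4 above 0.5 N).
It fails at once if a bystander (the mallet or a dental cast) is moved more than 30 mm (distance of any of mallet, cast_1, cast_2 from where it was at the start of the episode above 0.03 m).
It also fails if it takes over 72 s, if anything falls off the work surface, if the arm or the gripper's body presses on something with over 40 N, if the wrist force passes 120 N, or if a joint passes its speed limit or range.

## Working session

There is one attempt and no reset: what is moved stays moved. The work goes in short steps, Python scripts to look and compute and a shell command to move; the robot and the scene stay as the last step left them, time stands still between calls to the robot, and variables do not carry over. Pictures are saved under pics/ and viewed, at most 10 in all, crops included, and the job is handed in when it is done.

```bash
mkdir -p pics; cat > h.py <<'E'
import numpy as np, cv2
from workcell import sensors, camera, ticket, bot
def snap(name,fn,crop=None,scale=1):
    c=camera(name); im=c['img'][:,:,::-1].copy()
    np.savez('pics/'+fn+'.npz',**{k:np.array(c[k]) for k in c})
    if crop: x0,y0,x1,y1=crop; im=im[y0:y1,x0:x1]
    if scale!=1: im=cv2.resize(im,None,fx=scale,fy=scale,interpolation=cv2.INTER_CUBIC)
    cv2.imwrite('pics/'+fn+'.png',im); return c
def ray(c,u,v):
    d=np.array([(u-c['cx'])/c['fx'],(v-c['cy'])/c['fy'],1.0]); R=np.array(c['R']);t=np.array(c['t'])
    return -R.T@t, R.T@d/np.linalg.norm(d)
def onz(c,u,v,z):
    o,d=ray(c,u,v); return o+d*(z-o[2])/d[2]
def tri(rs):
    A=sum(np.eye(3)-np.outer(d,d) for o,d in rs); b=sum((np.eye(3)-np.outer(d,d))@o for o,d in rs)
    return np.linalg.solve(A,b)
def proj(c,X):
    p=np.array(c['R'])@np.array(X)+np.array(c['t']); return c['fx']*p[0]/p[2]+c['cx'], c['fy']*p[1]/p[2]+c['cy']
E
python3 - <<'E'
from h import *
a=snap('top','top0');b=snap('side','side0')
for c in(a,b): print(c['fx'],c['cx'],c['cy'],-np.array(c['R']).T@c['t'],np.array(c['R']).round(2).tolist())
t=cv2.imread('pics/top0.png');s=cv2.imread('pics/side0.png')
cv2.imwrite('pics/both.png',cv2.resize(np.vstack([t,s]),(400,600)))
print(sensors.get_obs())
E
```

```text
388.91555685937453 280.1577130274285 216.9048080524788 [ 0.30814907 -0.08890801  1.39017587] [[-0.01, -1.0, -0.01], [-0.98, 0.01, -0.19], [0.19, 0.01, -0.98]]
397.19971622250944 277.44308303446707 205.66458869181747 [0.47423384 0.86865164 0.74450035] [[-1.0, -0.08, 0.0], [-0.05, 0.57, -0.82], [0.07, -0.82, -0.57]]
{'time': 0.1, 'q': array([7.33385356e+01, 5.01010788e+00, 1.00368909e+01, 9.51012553e+01,
       1.02638530e-03, 9.00003756e+01]), 'qd': array([ 0.08663187, -0.00174719,  0.07828361,  0.02730225,  0.02184492,
        0.05928116]), 'joint_efforts': array([ 5.36867392e-04, -5.21561873e+01,  4.65656090e+01,  1.60394161e-02,
        2.86100300e-05,  1.45020158e-05]), 'ee_pos': array([0.15761315, 0.52665807, 0.20401445]), 'tcp_rot': array([-1.79925528e+02, -1.02589618e-03,  1.63338159e+02]), 'wrist_force': array([-0.22049708, -0.439008  ,  0.1482244 ]), 'torque': array([-0.02832098, -0.03763644, -0.03524943]), 'grasp_force': 0.0, 'opening': 0.08507289114389531}
```

View pics/top0.png

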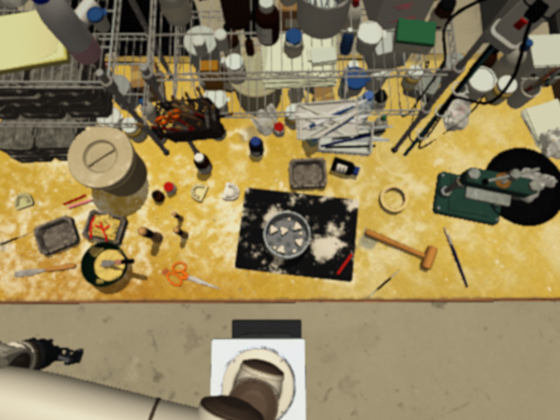

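View pics/side0.png

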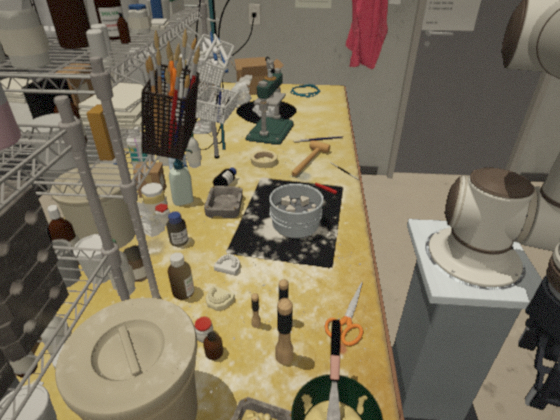

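The top view shows the sieve at about (287,234), the mallet at (405,248) and the casts at (230,191) and (200,193). Pestle lookalikes are at top (178,217), (180,232) and (148,234), and at side (255,308), (283,297) and (285,330). The bottles at top (203,160) and (157,197) are not pestles. Next I'll look at close crops.

```bash
python3 - <<'E'
import cv2,numpy as np
t=cv2.imread('pics/top0.png')[190:260,125:225];s=cv2.imread('pics/side0.png')[265:375,235:325]
t=cv2.resize(t,(700,490),interpolation=cv2.INTER_CUBIC)[:, :430]
s=cv2.resize(s,(366,447),interpolation=cv2.INTER_CUBIC)
o=np.zeros((490,800,3),np.uint8);o[:,:430]=t;o[:447,432:798]=s
cv2.imwrite('pics/p1.png',o)
E
```

```text
(no output)
```

View pics/p1.png

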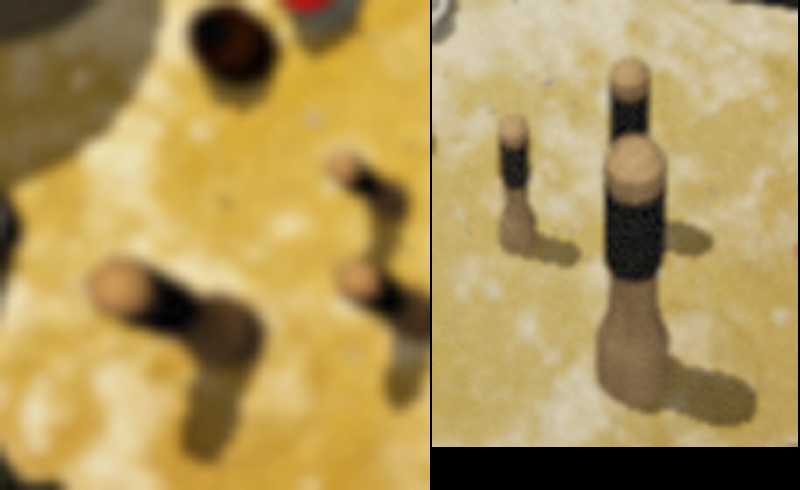

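```bash
python3 - <<'E'
from h import *
a=np.load('pics/top0.npz');b=np.load('pics/side0.npz')
for n,p,q in(('mid',(176.1,229.7),(283.7,284.0)),('small',(174.3,213.6),(254.9,297)),('large',(142.4,231),(285,307))):
    print(n,tri([ray(a,*p),ray(b,*q)]))
print('foot mid',onz(a,184.3,234.6,.012),onz(a,180.7,219.3,.01),'large',onz(a,125+230/7,190+330/7,.015), onz(b,235+203/4.067,265+370/4.067,.015))
print('sieve',onz(a,288,236,.048), onz(b,297,200,.098))
# sieve crop
t=a['img'][205:267,252:327,::-1]; cv2.imwrite('pics/s1.png',cv2.resize(t,None,fx=7,fy=7,interpolation=cv2.INTER_CUBIC))
E
```

```text
mid [0.51005787 0.26459417 0.11704501]
small [0.57079135 0.28107378 0.08894132]
large [0.50075696 0.36192494 0.15671173]
foot mid [0.50906822 0.26350476 0.012     ] [0.56528651 0.27936148 0.01      ] large [0.50003292 0.35700111 0.015     ] [0.49913168 0.3699081  0.015     ]
sieve [ 0.49670842 -0.10747195  0.048     ] [ 0.49502249 -0.08858728  0.098     ]
```

View pics/s1.png

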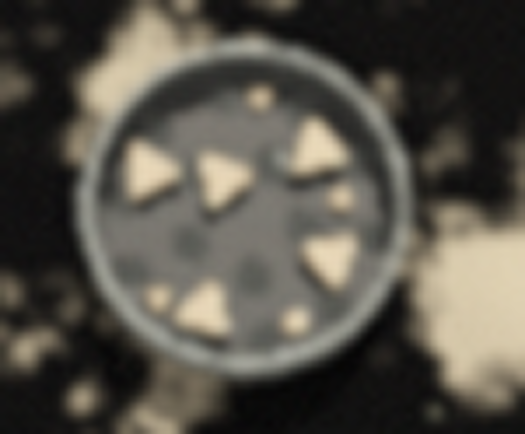

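```bash
python3 -m handwheel '{"gripper":[1,1,1,1,1,1,1,1],"slide":[[0,0,0],[0,0,0],[0,0,0],[-25,-18.8,0],[-25,-18.8,0],[-25,-18.8,0],[-25,-18.8,0],[-25,-18.8,0]],"yaw":[-0.097,-0.097,-0.097,0,0,0,0,0]}' 100
python3 -m handwheel '{"gripper":[1,1,1,1,1,1,1,1],"slide":[[-25,-18.8,0],[-25,-18.8,0],[-25,-18.8,0],[-25,-18.8,0],[-25,-18.8,0],[-25,-18.8,0],[-25,-18.8,0],[-25,-18.8,0]],"yaw":[0,0,0,0,0,0,0,0]}'
python3 -m handwheel '{"gripper":[1,1],"slide":[[-13,-9.7,0],[0,0,0]],"yaw":[0,0]}'
python3 - <<'E'
from h import *
a=snap('wrist','w1')
print({k:np.array(a[k]).round(4).tolist() for k in a if k!='img'}, -np.array(a['R']).T@a['t'])
o=sensors.get_obs();print(o['time'],o['ee_pos'],o['tcp_rot'],o['q'])
a=np.load('pics/top0.npz');print('rim centre',onz(a,287,235,.098))
E
```

```text
time: 0.77
ee_pos: [0.2835, 0.4318, 0.2044]
tcp_rot: [-180.0, -0.0, -180.0]
wrist_force: [-0.1, 0.5, 0.3]
opening: 0.0851
grasp_force: 0.0
time: 1.43
ee_pos: [0.4837, 0.2813, 0.2044]
tcp_rot: [-180.0, -0.0, -180.0]
wrist_force: [-0.4, 0.4, 0.3]
opening: 0.0856
grasp_force: 0.0
time: 1.6
ee_pos: [0.4977, 0.2707, 0.2036]
tcp_rot: [-179.9, -0.0, 179.8]
wrist_force: [0.6, 0.8, 0.3]
opening: 0.0859
grasp_force: 0.0
{'fx': 325.1923, 'fy': 325.1923, 'cx': 277.943, 'cy': 209.9775, 'R': [[0.0036, 1.0, -0.0007], [0.9561, -0.0032, 0.293], [0.293, -0.0017, -0.9561]], 't': [-0.2725, -0.5122, 0.2343]} [0.42207833 0.27121742 0.37393417]
1.65 [0.49649817 0.2717493  0.20381892] [-1.79957356e+02 -7.37521746e-02  1.79862587e+02] [ 2.86942817e+01  7.28808809e+00  1.24926482e+01  9.52897347e+01
 -1.79205305e-03  2.88316682e+01]
rim centre [ 0.49308546 -0.10345819  0.098     ]
```

View pics/w1.png

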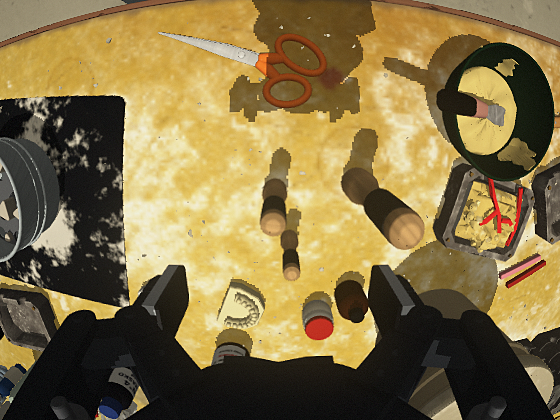

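The wrist picture shows the middle pestle with its head at (270,218) and foot at about (277,184). The small one is at (290,272), the large one at (402,228) and cast_2 at (243,305). The size order confirms the choice.

```bash
cat >> h.py <<'E'
def fray(c,u,v):
    x=(u-c['cx'])/c['fx'];y=(v-c['cy'])/c['fy'];r=np.hypot(x,y)
    d=np.array([x/r*np.sin(r),y/r*np.sin(r),np.cos(r)]) if r>0 else np.array([0,0,1.]); R=np.array(c['R'])
    return -R.T@np.array(c['t']), R.T@d
def fonz(c,u,v,z):
    o,d=fray(c,u,v); return o+d*(z-o[2])/d[2]
def fproj(c,X):
    p=np.array(c['R'])@np.array(X)+np.array(c['t']); s=np.hypot(p[0],p[1]); th=np.arctan2(s,p[2])
    return np.array([c['cx']+c['fx']*th*p[0]/s, c['cy']+c['fy']*th*p[1]/s])
E
python3 - <<'E'
from h import *
a=np.load('pics/top0.npz');b=np.load('pics/side0.npz');w=np.load('pics/w1.npz')
print(tri([ray(a,176.1,229.7),ray(b,283.7,284),fray(w,270,217)]),tri([ray(a,176.1,229.7),fray(w,270,217)]))
print(fonz(w,270,217,.121),fonz(w,277.5,184,.02))
for z in(0,.012,.121): print(fproj(w,[.5095,.264,z]))
E
```

```text
[0.5092128  0.26429552 0.11613326] [0.50955035 0.26475923 0.11335561]
[0.50558502 0.26424809 0.121     ] [0.50028705 0.27021478 0.02      ]
[272.29776242 187.98316563]
[272.11485577 190.36950635]
[269.75172791 221.5171431 ]
```

```bash
python3 -m handwheel '{"gripper":[1,1,1,1,1,1,1],"slide":[[-6,-4,0],[-6,-4,0],[0,0,30],[0,0,36],[0,0,35],[0,0,30],[0,0,0]],"yaw":[0,0,0,0,0,0,0]}'
python3 -m handwheel '{"gripper":[-1,-1,-1,-1,-1,-1,-1,-1],"slide":[[0,0,0],[0,0,0],[0,0,0],[0,0,0],[0,0,0],[0,0,0],[0,0,0],[0,0,0]],"yaw":[0,0,0,0,0,0,0,0]}' 100
```

```text
time: 2.23
ee_pos: [0.5044, 0.2637, 0.0673]
tcp_rot: [-179.8, -0.5, -179.9]
wrist_force: [-0.5, -0.0, -0.5]
opening: 0.0855
grasp_force: 0.0
time: 2.9
ee_pos: [0.5086, 0.2654, 0.0755]
tcp_rot: [179.9, 0.1, -180.0]
wrist_force: [0.5, 0.3, 7.0]
opening: 0.0188
grasp_force: 97.7
```

```bash
python3 -m handwheel '{"gripper":[-1,-1,-1,-1,-1],"slide":[[0,0,-20],[0,0,-35],[0,0,-40],[0,0,-40],[0,0,-15]],"yaw":[0,0,0,0,0]}'
python3 -m handwheel '{"gripper":[-1,-1,-1,-1,-1,-1,-1,-1],"slide":[[0,-30,0],[0,-38,0],[0,-38,0],[0,-38,0],[0,-38,0],[0,-30,0],[0,-18,0],[0,0,0]],"yaw":[0,0,0,0,0,0,0,0]}'
python3 - <<'E'
from h import *
c=snap('wrist','w2')
o=sensors.get_obs();print(o['time'],o['ee_pos'],o['opening'])
# rough target: rectified top-down view of plate plane z=.048, 0.16m window
cx,cy=.493,-.103; n=560
X,Y=np.meshgrid(np.arange(n),np.arange(n))
wx=cx+.085-X*0; wx=cx+.085-Y*.17/n; wy=cy+.085-X*.17/n
P=np.stack([wx,wy,np.full_like(wx,.048)],-1)@c['R'].T+c['t']
s=np.hypot(P[...,0],P[...,1]);th=np.arctan2(s,P[...,2])
u=c['cx']+c['fx']*th*P[...,0]/s;v=c['cy']+c['fy']*th*P[...,1]/s
r=cv2.remap(c['img'][:,:,::-1].copy(),u.astype('f'),v.astype('f'),cv2.INTER_CUBIC)
cv2.imwrite('pics/r2.png',r)
E
```

```text
time: 3.32
ee_pos: [0.5086, 0.2653, 0.2301]
tcp_rot: [179.8, 0.4, -180.0]
wrist_force: [0.6, 0.3, 0.1]
opening: 0.0188
grasp_force: 98.0
time: 3.98
ee_pos: [0.5077, 0.0317, 0.2244]
tcp_rot: [-180.0, 0.1, 179.8]
wrist_force: [-0.5, 0.3, -0.7]
opening: 0.0189
grasp_force: 98.1
4.0333 [0.50781209 0.03328718 0.2242438 ] 0.01889138121362468
```

View pics/w2.png

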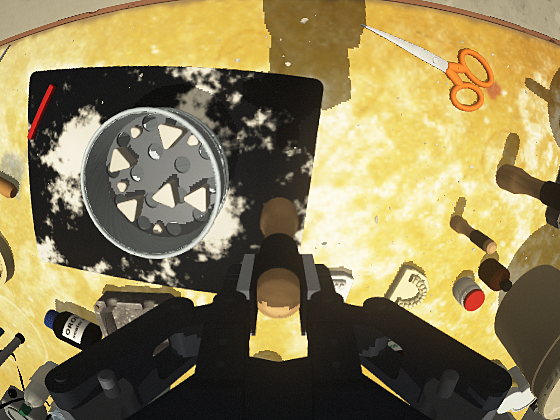

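The pestle is held upright, with its foot at about (278,215). The whole sieve is visible, with its centre near (155,182). Next is a rectified plate view.

View pics/r2.png

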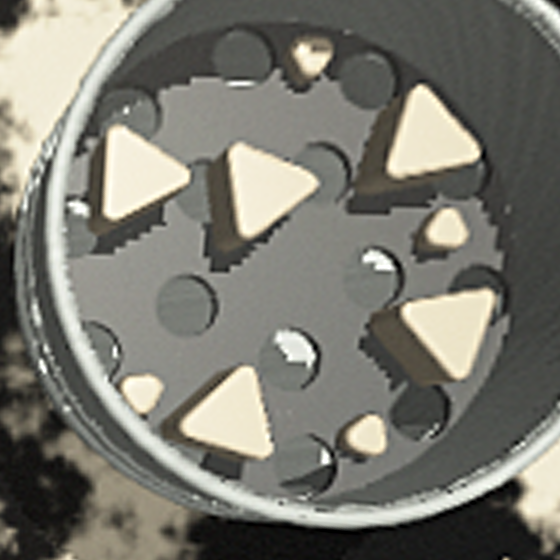

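```bash
cat > plan.py <<'E'
from h import *
from scipy.optimize import least_squares
w=np.load('pics/w2.npz'); cx,cy,k=.493,-.103,.17/560
def P(px,z):
    X=[cx+.085-px[1]*k,cy+.085-px[0]*k,.048]; return fonz(w,*fproj(w,X),z)
inner=[(326,170),(373,276),(290,358),(186,305)]
outer=[(243,55),(367,80),(305,465),(418,408),(478,290),(130,112),(95,350)]
I=np.array([P(p,.048)[:2] for p in inner]);O=np.array([P(p,.048)[:2] for p in outer])
def res(x):
    c,a=x[:2],x[2]; r=[]
    for S,n,R in((I,5,.03),(O,10,.0625)):
        A=a+np.arange(n)*2*np.pi/n; H=c+R*np.c_[np.cos(A),np.sin(A)]
        for s in S: d=s-H; r+=list(d[np.argmin((d**2).sum(1))])
    return r
best=min((least_squares(res,[.493,-.103,a],x_scale=[.001,.001,.02]) for a in np.radians(range(0,72,6))),key=lambda s:s.cost)
if __name__=='__main__':
    print('sieve',best.x[:2],np.degrees(best.x[2])%72,'rms mm',1e3*np.sqrt(2*best.cost/11))
    c=best.x[:2];a=best.x[2]
    # rim check
    for n,z,L in(('small',.057,[(312,53),(447,227),(142,391),(366,435)]),('big',.0695,[(142,172),(262,185),(432,132),(452,332),(234,415)])):
        for p in L:
            q=P(p,z)[:2]; d=q-c
            A=a+np.arange(10)*np.pi/5
            print(n,p,(q*1e3).round(1),'r %.1f'%(1e3*np.hypot(*d)),'ang %.0f (rel %.0f)'%(np.degrees(np.arctan2(d[1],d[0])),np.degrees(np.arctan2(d[1],d[0])-a)%360))
    for n,R in((10,62.5),(5,30)):
        A=a+np.arange(n)*2*np.pi/n; print(R,[(round(1e3*c[0]+R*np.cos(t)),round(1e3*c[1]+R*np.sin(t)),round(np.degrees(t)%360)) for t in A])
E
python3 plan.py; python3 -c "
from h import *
o=sensors.get_obs();print(o['ee_pos'],o['time'])"
```

```text
sieve [ 0.49919273 -0.10156043] 44.59869156293929 rms mm 0.9026476911882854
small (312, 53) [ 558.5 -109. ] r 59.8 ang -7 (rel 308)
small (447, 227) [ 507.1 -148.9] r 48.0 ang -81 (rel 235)
small (142, 391) [458.6 -58.7] r 59.1 ang 133 (rel 89)
small (366, 435) [ 445.6 -124.9] r 58.5 ang -156 (rel 159)
big (142, 172) [520.  -55.3] r 50.7 ang 66 (rel 21)
big (262, 185) [516.2 -89.5] r 20.9 ang 35 (rel 351)
big (432, 132) [ 531.3 -137.9] r 48.5 ang -48 (rel 267)
big (452, 332) [ 474.4 -143.6] r 48.8 ang -121 (rel 195)
big (234, 415) [450.8 -81.5] r 52.4 ang 158 (rel 113)
62.5 [(544, -58, 45), (509, -40, 81), (471, -46, 117), (444, -73, 153), (437, -111, 189), (455, -145, 225), (489, -163, 261), (527, -157, 297), (555, -130, 333), (561, -92, 9)]
30 [(521, -80, 45), (486, -75, 117), (470, -106, 189), (494, -131, 261), (526, -115, 333)]
[0.50781209 0.03328718 0.2242438 ] 4.0333
```

```bash
python3 - <<'E'
from h import *
w=np.load('pics/w2.npz');t=np.linspace(0,2*np.pi,60)
for x,y in((.508,.0325),):
  for zb in(.1505,.162):
    Q=np.array([fproj(w,[x+.014*np.cos(a),y+.014*np.sin(a),zb]) for a in t]);print(zb,Q.min(0),Q.max(0))
Q=np.array([fproj(w,[.508+.010*np.cos(a),.0325+.010*np.sin(a),.275]) for a in t]);print('head',Q.min(0),Q.max(0))
im=w['img'][185:260,240:320,::-1];cv2.imwrite('pics/f.png',cv2.resize(im,None,fx=7,fy=7,interpolation=cv2.INTER_CUBIC))
# rim centre by top and side, ellipse read later
for n,box in(('top0',(252,205,327,267)),('side0',(262,175,332,245))):
    c=np.load(f'pics/{n}.npz')
    for dx,dy in((.0,.0),(-.004,-.001),(-.006,-.002)):
        T=np.array([.499+dx,-.1016+dy,.098]); R=[proj(c,T+.079*np.array([np.cos(a),np.sin(a),0])) for a in t]
        print(n,dx,np.min(R,0).round(1),np.max(R,0).round(1))
s=np.load('pics/side0.npz')['img'][175:245,262:332,::-1]; cv2.imwrite('pics/s2.png',cv2.resize(s,None,fx=7,fy=7,interpolation=cv2.INTER_CUBIC))
f=cv2.imread('pics/f.png');g=cv2.imread('pics/s2.png');o=np.zeros((400,800,3),np.uint8)
f=cv2.resize(f,(400,375));g=cv2.resize(g,(398,398));o[:375,:400]=f;o[:398,402:]=g;cv2.imwrite('pics/fs.png',o)
E
```

```text
0.1505 [261.00301823 193.97070787] [296.5856393  227.92161146]
0.162 [260.24061429 197.81222056] [297.4155417  233.12297329]
head [256.22642333 277.34360739] [302.60395283 316.00294384]
top0 0.0 [262.9 210.2] [310.  256.8]
top0 -0.004 [263.2 211.4] [310.3 258. ]
top0 -0.006 [263.5 211.9] [310.6 258.6]
side0 0.0 [268.9 183.3] [322.9 213.3]
side0 -0.004 [270.3 183.2] [324.2 213.1]
side0 -0.006 [271. 183.] [324.9 213. ]
```

View pics/fs.png

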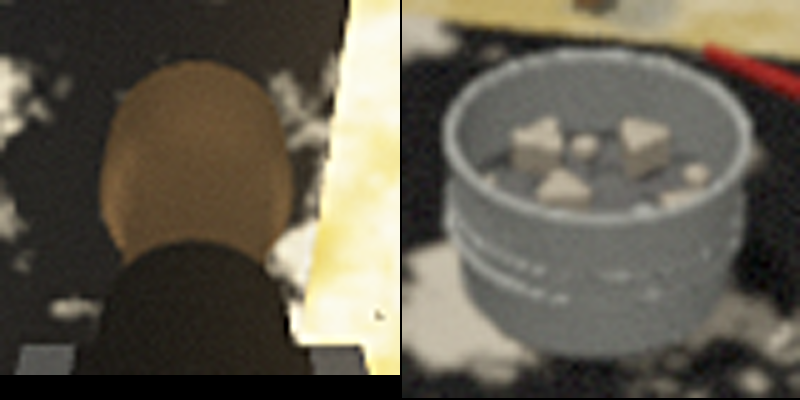

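```bash
python3 -m handwheel '{"gripper":[-1,-1,-1,-1,-1,-1],"slide":[[-10,-25,0],[-15,-35,0],[-10,-35,0],[-5,-25.5,0],[0,0,0],[0,0,0]],"yaw":[0,0,0,0,0,0]}'
python3 -m handwheel '{"gripper":[-1,-1,-1,-1,-1,-1,-1,-1],"slide":[[0,0,25],[0,0,25],[0,0,23],[0,0,15],[0,0,9],[0,0,0],[0,0,0],[0,0,0]],"yaw":[0,0,0,0,0,0,0,0]}'
```

```text
time: 4.53
ee_pos: [0.5481, -0.0859, 0.2234]
tcp_rot: [180.0, -0.0, 179.9]
wrist_force: [-1.3, 0.5, -1.2]
opening: 0.0186
grasp_force: 98.3
time: 5.2
ee_pos: [0.5484, -0.0851, 0.1281]
tcp_rot: [-180.0, 0.1, -179.9]
wrist_force: [0.7, 0.8, -0.8]
opening: 0.0187
grasp_force: 98.8
```

```bash
python3 -m handwheel '{"gripper":[-1,-1,-1,-1,-1,-1,-1],"slide":[[-2,-6,0],[-1,-7,0],[0,-7,0],[1,-7,0],[1,-4,0],[0,0,0],[0,0,0]],"yaw":[0,0,0,0,0,0,0]}'
python3 - <<'E'
from h import *
c=snap('wrist','w3')
E
python3 -m handwheel '{"gripper":[-1,-1,-1,-1,-1,-1,-1,-1],"slide":[[0,0,-18],[0,0,-16],[36,0,0],[36,6,0],[6,8,0],[0,0,0],[0,0,0],[0,0,0]],"yaw":[0,0,0,0,0,0,0,0]}'
```

```text
time: 5.78
ee_pos: [0.5486, -0.1171, 0.1266]
tcp_rot: [180.0, -0.0, 180.0]
wrist_force: [0.2, 0.2, -1.0]
opening: 0.0185
grasp_force: 98.7
time: 6.5
ee_pos: [0.4716, -0.1026, 0.1608]
tcp_rot: [-180.0, 0.0, -180.0]
wrist_force: [-0.1, -0.6, -0.9]
opening: 0.0187
grasp_force: 98.5
```

```bash
python3 -m handwheel '{"gripper":[-1,-1,-1,-1,-1,-1,-1,-1],"slide":[[0,0,18],[0,0,16],[0,0,0],[7,-1,0],[8,-1,0],[7,-0.5,0],[5.5,0,0],[0,0,0]],"yaw":[0,0,0,0,0,0,0,0]}'
python3 -m handwheel '{"gripper":[-1,-1,-1,-1,-1,-1,-1],"slide":[[0,-6,0],[-1,-6,0],[-2,-6,0],[-2,-5,0],[-1,-2,0],[0,0,0],[0,0,0]],"yaw":[0,0,0,0,0,0,0]}'
python3 - <<'E'
from h import *
c=snap('wrist','w4')
E
python3 -m handwheel '{"gripper":[-1,-1,-1,-1,-1,-1,-1,-1],"slide":[[2,7,0],[3,8,0],[1,8,0],[0,7,0],[-1,7,0],[-2,7,0],[0,0,0],[0,0,0]],"yaw":[0,0,0,0,0,0,0,0]}'
python3 - <<'E'
from h import *
snap('wrist','w5')
t=[cv2.imread(f'pics/w{i}.png')[40:300,80:380] for i in(3,4,5)]
s=camera('top')['img'][205:267,252:327,::-1];s=cv2.resize(s,(300,260),interpolation=cv2.INTER_CUBIC)
cv2.imwrite('pics/m1.png',cv2.resize(np.vstack([np.hstack(t[:2]),np.hstack([t[2],s])]),None,fx=1.15,fy=1.15))
E
```

```text
time: 7.17
ee_pos: [0.4424, -0.1053, 0.1273]
tcp_rot: [-180.0, 0.0, 180.0]
wrist_force: [0.3, 0.4, -1.2]
opening: 0.0192
grasp_force: 98.7
time: 7.75
ee_pos: [0.4494, -0.1303, 0.1265]
tcp_rot: [180.0, -0.0, 180.0]
wrist_force: [-0.2, 0.3, -1.1]
opening: 0.0188
grasp_force: 98.6
time: 8.47
ee_pos: [0.4465, -0.0856, 0.1267]
tcp_rot: [-180.0, 0.0, -179.9]
wrist_force: [-0.4, -0.4, -0.9]
opening: 0.0189
grasp_force: 98.6
```

View pics/m1.png

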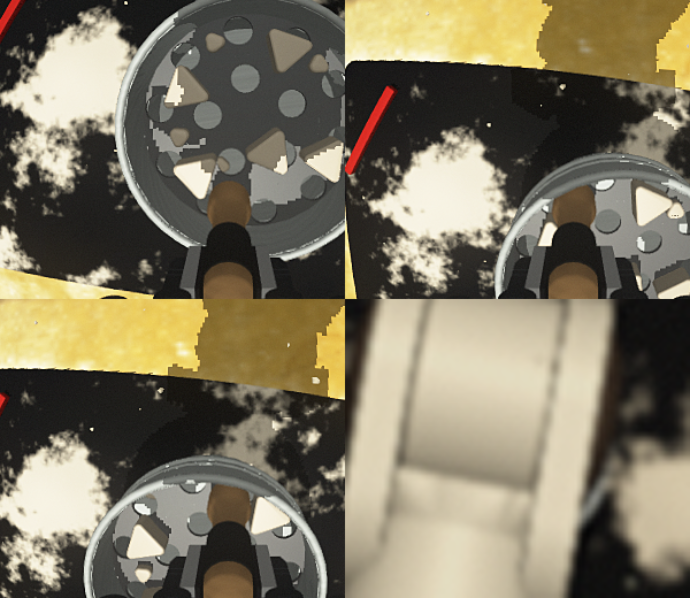

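From the montage, small_1 was squeezed inward and did not drop; the rest is partly hidden by the tool. I'll go back to the viewing spot and locate the stones numerically.

```bash
python3 -m handwheel '{"gripper":[-1,-1,-1,-1,-1,-1,-1,-1],"slide":[[0,0,-30],[0,0,-36],[-15,25,-25],[-20,35,-6],[-20,35,0],[-6,24,0],[0,0,0],[0,0,0]],"yaw":[0,0,0,0,0,0,0,0]}'
cat > look.py <<'E'
import sys
from h import *
def look(fn,fresh=True):
    c=snap('wrist',fn) if fresh else np.load(f'pics/{fn}.npz')
    C0=np.array([.499,-.1016]); n=480; k=.16/n   # wrist-cam frame sieve centre
    Y,X=np.mgrid[:n,:n]; wx=C0[0]+.08-Y*k; wy=C0[1]+.08-X*k
    P=np.stack([wx,wy,np.full_like(wx,.048)],-1)@np.array(c['R']).T+c['t']
    s=np.hypot(P[...,0],P[...,1]);th=np.arctan2(s,P[...,2])
    r=cv2.remap(np.ascontiguousarray(c['img']),(c['cx']+c['fx']*th*P[...,0]/s).astype('f'),(c['cy']+c['fy']*th*P[...,1]/s).astype('f'),cv2.INTER_LINEAR)
    f=r.astype(float); m=((f[...,0]-f[...,2])/(f.sum(-1)/3+1)>.10)&(f[...,0]>60)&(np.hypot(wx-C0[0],wy-C0[1])<.074)
    m=cv2.morphologyEx(m.astype(np.uint8),cv2.MORPH_OPEN,np.ones((3,3)))
    _,L,st,ce=cv2.connectedComponentsWithStats(m)
    cv2.imwrite(f'pics/{fn}_r.png',np.hstack([r[:,:,::-1],cv2.merge([m*255]*3)]))
    for i in range(1,len(st)):
        A=st[i,4]*k*k*1e6
        if A<20: continue
        p=np.array([wx[int(ce[i][1]),0],wy[0,int(ce[i][0])],.048]); px=fproj(c,p)
        q=fonz(c,*px,.054 if A<200 else .062)[:2]-C0
        print('A %.0f'%A,'rel',(q*1e3).round(1),'r %.0f ang %.0f'%(1e3*np.hypot(*q),np.degrees(np.arctan2(q[1],q[0]))%360),'bright %.0f'%f[L==i].mean())
    return c
if __name__=='__main__': look(sys.argv[1],len(sys.argv)<3)
E
echo before; python3 look.py w2 x; echo now; python3 look.py w6;python3 -c "
from h import *
o=sensors.get_obs();print(o['ee_pos'],o['time'])"
```

```text
time: 9.23
ee_pos: [0.5075, 0.0336, 0.2232]
tcp_rot: [-180.0, -0.1, -179.9]
wrist_force: [0.1, -1.4, -1.8]
opening: 0.019
grasp_force: 98.4
before
A 188 rel [59.4 -7.2] r 60 ang 353 bright 133
A 852 rel [ 31.2 -34.9] r 47 ang 312 bright 158
A 622 rel [21.  47.6] r 52 ang 66 bright 178
A 740 rel [17.1 12.4] r 21 ang 36 bright 174
A 184 rel [  7.7 -47.1] r 48 ang 279 bright 165
A 809 rel [-23.8 -41.3] r 48 ang 240 bright 162
A 679 rel [-48.5  20.4] r 53 ang 157 bright 183
A 129 rel [-40.5  42.6] r 59 ang 134 bright 200
A 166 rel [-53.6 -23.9] r 59 ang 204 bright 173
now
A 850 rel [ 31.2 -35.1] r 47 ang 312 bright 158
A 610 rel [20.6 47.4] r 52 ang 66 bright 177
A 774 rel [17.4 11.6] r 21 ang 34 bright 174
A 183 rel [  7.7 -47.1] r 48 ang 279 bright 166
A 809 rel [-23.8 -41.2] r 48 ang 240 bright 163
A 438 rel [-42.4  38.4] r 57 ang 138 bright 221
[0.5072499  0.03278888 0.22337542] 9.2833
```

small_1 and small_4 are no longer on the plate, and small_3 is probably gone too. small_2 is still at rel (7.7,-47), so I'll push it toward the 297° hole.

```bash
python3 -m handwheel '{"gripper":[-1,-1,-1,-1,-1,-1,-1],"slide":[[2,-30,0],[3,-38,0],[3,-38,0],[3,-30,0],[0,-17,0],[0,0,0],[0,0,0]],"yaw":[0,0,0,0,0,0,0]}'
python3 -m handwheel '{"gripper":[-1,-1,-1,-1,-1,-1,-1,-1],"slide":[[0,0,25],[0,0,25],[0,0,23],[0,0,15],[0,0,9],[0,0,0],[4,-10,0],[4,-10,0]],"yaw":[0,0,0,0,0,0,0,0]}'
python3 -m handwheel '{"gripper":[-1,-1,-1,-1,-1,-1,-1],"slide":[[0,-2,0],[-6,-2.5,0],[-6,-2.5,0],[-6,-2.5,0],[-6,-2.5,0],[0,0,0],[0,0,0]],"yaw":[0,0,0,0,0,0,0]}'
python3 -m handwheel '{"gripper":[-1,-1,-1,-1,-1,-1,-1,-1],"slide":[[0,0,-30],[0,0,-36],[0,25,-25],[-2,35,-6],[-3,38,0],[-3,38,0],[0,19,0],[0,0,0]],"yaw":[0,0,0,0,0,0,0,0]}'
python3 look.py w7
```

```text
time: 9.87
ee_pos: [0.4956, -0.1219, 0.2238]
tcp_rot: [-180.0, 0.0, 179.8]
wrist_force: [0.4, 0.4, -0.9]
opening: 0.0183
grasp_force: 98.5
time: 10.53
ee_pos: [0.4886, -0.1404, 0.1279]
tcp_rot: [-180.0, 0.1, -179.9]
wrist_force: [-0.8, 0.5, -1.8]
opening: 0.0189
grasp_force: 98.8
time: 11.12
ee_pos: [0.5126, -0.1521, 0.1263]
tcp_rot: [180.0, -0.0, -180.0]
wrist_force: [-0.8, 0.3, -1.5]
opening: 0.0187
grasp_force: 98.7
time: 11.78
ee_pos: [0.5201, 0.0065, 0.2238]
tcp_rot: [179.9, -0.0, -179.8]
wrist_force: [0.4, -0.4, -0.5]
opening: 0.0187
grasp_force: 98.5
A 789 rel [ 35.8 -33.7] r 49 ang 317 bright 164
A 350 rel [19.9 47.9] r 52 ang 67 bright 154
A 696 rel [17.9 10.1] r 21 ang 29 bright 175
A 667 rel [-31.6 -47.1] r 57 ang 236 bright 167
A 42 rel [-27.8  59.2] r 65 ang 115 bright 118
A 506 rel [-43.5  40.2] r 59 ang 137 bright 215
A 20 rel [-44.2 -32.9] r 55 ang 217 bright 112
```

```bash
python3 -m handwheel '{"gripper":[-1,-1,-1,-1,-1,-1,-1,-1],"slide":[[5,-25,0],[7,-38,0],[7,-38,0],[7,-38,0],[7,-38,0],[7,-38,0],[5,-32,0],[0,0,0]],"yaw":[0,0,0,0,0,0,0,0]}'
python3 -m handwheel '{"gripper":[-1],"slide":[[0,0,0]],"yaw":[0]}'
python3 look.py w8
python3 - <<'E'
import cv2,numpy as np
r=[cv2.imread(f'pics/w{i}_r.png')[:,:480] for i in(7,8)]
r=[cv2.resize(x,(400,400),interpolation=cv2.INTER_AREA) for x in r]
o=np.hstack(r).astype(float)/255; cv2.imwrite('pics/m2.png',(255*o**.6).astype(np.uint8))
E
```

```text
time: 12.5
ee_pos: [0.4735, -0.2496, 0.2231]
tcp_rot: [-179.9, -0.1, 179.7]
wrist_force: [0.1, -0.3, -1.2]
opening: 0.0189
grasp_force: 98.6
time: 12.58
ee_pos: [0.4743, -0.2463, 0.2233]
tcp_rot: [180.0, -0.0, 179.8]
wrist_force: [0.0, 0.4, -1.3]
opening: 0.0188
grasp_force: 98.6
A 822 rel [ 34.6 -35. ] r 49 ang 315 bright 166
A 769 rel [18.  46.9] r 50 ang 69 bright 154
A 857 rel [15.8 11.4] r 19 ang 36 bright 163
A 416 rel [-28.4 -44.2] r 53 ang 237 bright 218
A 732 rel [-43.1  38.9] r 58 ang 138 bright 152
```

View pics/m2.png

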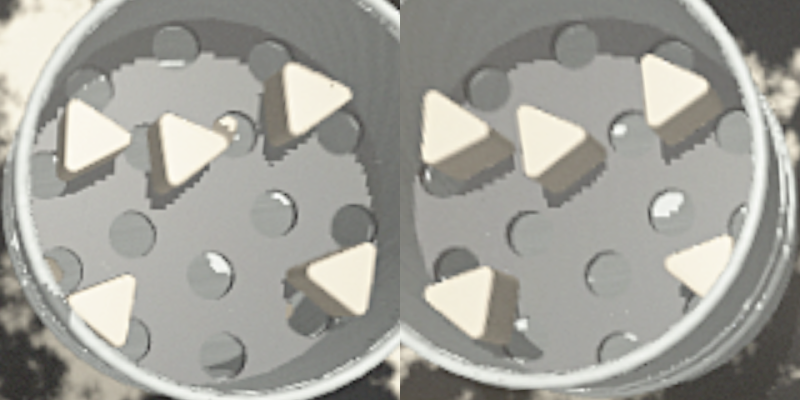

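Both views show five big stones on the plate. The traces at left (230,128) and (55,270) lie inside holes in one view only, so those stones are below the plate. No small stone is left on the plate, so I'll stand the pestle on the bench at about (0.50, 0.14).

```bash
python3 -m handwheel '{"gripper":[-1,-1,-1,-1,-1,-1,-1,-1],"slide":[[-2,20,0],[-4,35,0],[-4,38,0],[-4,38,0],[-4,38,0],[-4,38,0],[-4,38,0],[0,38,0]],"yaw":[0,0,0,0,0,0,0,0]}'
python3 -m handwheel '{"gripper":[-1,-1,-1,-1,-1,-1],"slide":[[0,38,0],[0,34,0],[0,22,0],[0,10,0],[0,0,0],[0,0,0]],"yaw":[0,0,0,0,0,0]}'
python3 -m handwheel '{"gripper":[-1,-1,-1,-1,-1,-1,-1,-1],"slide":[[0,0,30],[0,0,35],[0,0,35],[0,0,25],[0,0,13],[0,0,5],[0,0,0],[0,0,0]],"yaw":[0,0,0,0,0,0,0,0]}'
python3 -m handwheel '{"gripper":[-1,-1,-1],"slide":[[0,0,2],[0,0,0],[0,0,0]],"yaw":[0,0,0]}'
```

```text
time: 13.3
ee_pos: [0.501, 0.0417, 0.2238]
tcp_rot: [180.0, 0.0, -179.9]
wrist_force: [1.1, -0.2, -0.8]
opening: 0.0188
grasp_force: 98.6
time: 13.8
ee_pos: [0.5009, 0.1432, 0.2237]
tcp_rot: [-180.0, -0.0, -179.9]
wrist_force: [-0.1, 0.1, -0.8]
opening: 0.0186
grasp_force: 98.6
time: 14.47
ee_pos: [0.5017, 0.1422, 0.0818]
tcp_rot: [180.0, 0.1, 180.0]
wrist_force: [0.5, -0.9, -0.3]
opening: 0.0186
grasp_force: 98.7
time: 14.72
ee_pos: [0.5017, 0.1429, 0.0796]
tcp_rot: [180.0, 0.1, -180.0]
wrist_force: [0.2, -0.2, -1.2]
opening: 0.019
grasp_force: 98.7
```

```bash
python3 -m handwheel '{"gripper":[-1,-1,-1],"slide":[[0,0,2],[0,0,0],[0,0,0]],"yaw":[0,0,0]}'|egrep 'ee|force'
python3 -m handwheel '{"gripper":[-1,-1,-1],"slide":[[0,0,1],[0,0,0],[0,0,0]],"yaw":[0,0,0]}'|egrep 'ee|force'
python3 -m handwheel '{"gripper":[-1,-1,-1],"slide":[[0,0,1],[0,0,0],[0,0,0]],"yaw":[0,0,0]}'|egrep 'ee|force'
```

```text
ee_pos: [0.5012, 0.1429, 0.0766]
wrist_force: [0.6, 0.8, -0.3]
grasp_force: 98.7
ee_pos: [0.5013, 0.1429, 0.0757]
wrist_force: [-0.3, -0.1, -1.0]
grasp_force: 98.7
ee_pos: [0.5016, 0.143, 0.0756]
wrist_force: [-0.0, -0.7, 5.7]
grasp_force: 99.6
```

Contact at 5.7 N, so the pestle is standing on the bench. Now I'll open slowly, wait, rise and check.

```bash
python3 -m handwheel '{"gripper":[-0.5,-0.4,-0.3,-0.1,0.2,0.6,1,1],"slide":[[0,0,0],[0,0,0],[0,0,0],[0,0,0],[0,0,0],[0,0,0],[0,0,0],[0,0,0]],"yaw":[0,0,0,0,0,0,0,0]}' 20
python3 -m handwheel '{"gripper":[1,1,1,1,1],"slide":[[0,0,0],[0,0,0],[0,0,0],[0,0,0],[0,0,0]],"yaw":[0,0,0,0,0]}'
python3 -m handwheel '{"gripper":[1,1,1,1,1,1,1,1],"slide":[[0,0,-15],[0,0,-30],[0,0,-35],[0,0,-35],[0,0,-30],[0,0,0],[0,0,0],[0,0,0]],"yaw":[0,0,0,0,0,0,0,0]}'
python3 look.py w9
python3 - <<'E'
from h import *
w=np.load('pics/w9.npz'); s=camera('side')
old=np.load('pics/side0.npz')['img'].astype(int); d=np.abs(s['img'].astype(int)-old).sum(-1)>90
# column profile of dark sleeve / wood in side view near expected pestle
x,y=.5015,.143
for z in(0,.024,.071,.092,.113,.129): print(z,np.round(proj(s,[x,y,z]),1),np.round(fproj(w,[x,y,z]),1))
for z in(.018,.05,.092,.12):
    u,v=proj(s,[x,y,z]); r=np.where(d[int(round(v)),int(u)-25:int(u)+25])[0]; print(z,int(u),'changed cols',(r.min()+int(u)-25,r.max()+int(u)-25,np.median(r)+int(u)-25) if len(r) else None)
E
```

```text
time: 16.13
ee_pos: [0.5012, 0.1428, 0.0746]
tcp_rot: [-180.0, -0.0, -180.0]
wrist_force: [-0.6, -0.3, 0.2]
opening: 0.0838
grasp_force: 0.0
time: 16.55
ee_pos: [0.5013, 0.1429, 0.0747]
tcp_rot: [-180.0, 0.0, -180.0]
wrist_force: [-0.9, 0.5, 0.4]
opening: 0.0853
grasp_force: 0.0
time: 17.22
ee_pos: [0.5012, 0.1429, 0.2192]
tcp_rot: [-180.0, -0.0, -180.0]
wrist_force: [0.4, 0.8, -0.5]
opening: 0.0853
grasp_force: 0.0
A 867 rel [ 34.4 -30.6] r 46 ang 318 bright 123
A 1427 rel [18.4 23.5] r 30 ang 52 bright 161
A 644 rel [-32.1 -41.8] r 53 ang 232 bright 112
A 240 rel [-38.2  32.4] r 50 ang 140 bright 189
0 [289.7 281.8] [277.9 175.8]
0.024 [289.9 275.1] [277.9 179.8]
0.071 [290.2 261.3] [277.9 189.3]
0.092 [290.4 255. ] [277.9 194.5]
0.113 [290.6 248.4] [277.9 200.4]
0.129 [290.7 243.3] [277.9 205.5]
0.018 289 changed cols (np.int64(284), np.int64(294), np.float64(289.0))
0.05 290 changed cols (np.int64(286), np.int64(292), np.float64(289.0))
0.092 290 changed cols (np.int64(288), np.int64(291), np.float64(289.5))
0.12 290 changed cols (np.int64(285), np.int64(294), np.float64(289.5))
```

```bash
python3 -m handwheel '{"gripper":[1,1,1,1,1,1,1,1],"slide":[[10,-25,-10],[10,-35,-10],[10,-35,-10],[10,-35,-10],[10,-35,-10],[10,-35,0],[0,-35,0],[0,-10,0]],"yaw":[0,0,0,0,0,0,0,0]}'
python3 -m handwheel '{"gripper":[1,1,1],"slide":[[0,0,0],[0,0,0],[0,0,0]],"yaw":[0,0,0]}'
python3 look.py w10
```

```text
time: 17.98
ee_pos: [0.4404, -0.1055, 0.2689]
tcp_rot: [-180.0, -0.1, 179.9]
wrist_force: [0.1, 0.0, 0.9]
opening: 0.0852
grasp_force: 0.0
time: 18.23
ee_pos: [0.4413, -0.1013, 0.2691]
tcp_rot: [180.0, -0.1, -180.0]
wrist_force: [-0.7, -0.4, 0.4]
opening: 0.0854
grasp_force: 0.0
A 380 rel [ 29.6 -34.7] r 46 ang 310 bright 117
A 36 rel [ 52.4 -36.4] r 64 ang 325 bright 176
A 464 rel [17.7 47.3] r 50 ang 69 bright 141
A 411 rel [14.2 10. ] r 17 ang 35 bright 144
A 93 rel [ 21.3 -17.7] r 28 ang 320 bright 144
A 323 rel [-34. -46.] r 57 ang 233 bright 147
A 314 rel [-43.7  42.8] r 61 ang 136 bright 165
A 80 rel [-50.6 -40. ] r 65 ang 218 bright 123
```

```bash
python3 - <<'E'
import cv2,numpy as np
r=cv2.imread('pics/w10_r.png')[:,:480].astype(int)
def show(x1,x0,y1,y0):
    for x in np.arange(x1,x0,-2.5):
        print('%5.1f '%x,' '.join('%3d%s'%(r[int((80-x)*3),int((80-y)*3)].mean(),'*' if r[int((80-x)*3),int((80-y)*3)][2]-r[int((80-x)*3),int((80-y)*3)][0]>12 else ' ') for y in np.arange(y1,y0,-2.5)))
show(72,18,-5,-70)
E
```

```text
72.0   69   72   75   79   81   83   88   89   90   87   86   86   86   86   86   84   82   83   81   85   79   82   73  117  142  221 
 69.5   67   67   65   68   68   69   71   76   84   89   86   86   87   84   82   86   82   83   81   83   81   80   77   80  104  162 
 67.0   67   67   71   70   68   69   68   67   68   77   85   88   87   88   84   86   84   83   84   81   79   77   80   79   74   95 
 64.5   66   68   68   69   66   68   68   67   61   56   52   66   83   87   86   83   83   82   80   80   82   81   81   77   77   81 
 62.0   68   68   67   68   67   69   65   54   80   97  112   89   58   73   85   85   81   81   83   82   81   79   78   78   78   77 
 59.5   63   66   65   65   66   67   69   87   85   76   87   87   80   60   70   84   84   81   83   81   79   81   77   79   78   76 
 57.0  132  104  106  105   93   61   80   89   92  241* 248* 198* 140*  61   60   65   78   81   81   83   80   80   78   82   77   79 
 54.5  159  160  157  160  165  167  102   86  102* 246* 239* 242* 246* 225*  94*  59   59   71   83   81   80   80   79   77   75   77 
 52.0
[... 1211 characters left out ...]
   91   71   75 
 29.5  115  129  127  126  124  123  121   86   65   72* 110* 116*  80*  86*  86*  75   60   89   83   84   84   83   84  110   54   76 
 27.0  114  124  122  123  116  169* 240* 166* 102   79*  88*  87*  86*  83*  69   65  110  129   83   83   85   84   84   87   61   69 
 24.5  114  123  125  114  120* 131* 125* 224* 131   78*  92*  89*  74   65   62   87  153  135   96   82   81   83   85   84   68   67 
 22.0  133  125  129  113  122* 128* 120* 165* 133   68   80*  70   64   80  162  163  163  154  127   91   80   82   83   83   67   69 
 19.5  152  142  126  120   89* 124* 152* 164  135   63   68   70  134  144  165  163  162  164  150  118   93   91  100   76   67   69
```

The blob near B3 is only its own edge. Two-view rays put the visible small stones on the pan floor, and no small stone shows on the plate. Handing in.

```bash
python3 -c "
from workcell import ticket
print(ticket.job_done())"
```

```text
the job is handed in; nothing more can be done
None
```

I handed the job in at about 18 s: no small stone is left on the plate (two were triangulated to the pan floor, the other two judged dropped because no view shows them), all five big ones are still in the sieve, and the pestle stands upright and released about 245 mm left of the sieve; the system gave no verdict.

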